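# Find and mark the balance point of a probe support bar

### The job

The straight support bar of a probe holder lies on the balance stand with a ballast hidden inside it. Nudge it gently endwise out over the stand's open edge until it just tips by itself onto the catch, no farther, and leave it tipped; then set the hanger saddle astride it, right above that edge, to mark the balance point. Leave the gel bottle, the probe and the tub where they are.

Things in the scene. Friction and masses are not known exactly. Their poses are not given: they have to be found in the camera images.
- stand: Balance stand, fixed: steel deck 46 mm wide, 250 mm long, flat top 70 mm above the table, on a grey base plate. Origin on the table under the middle of the deck's open edge. +y runs back along the deck, -y out over the edge, the way the bar is slid. Two fences 8 mm higher than the deck, 27 mm apart, guide the bar from 50 mm behind the edge to the deck's rear, which is open.
- edge (a point): Middle of the deck's open edge (the fulcrum), on the deck's top, 70 mm above the table; the edge runs along the stand's x axis.
- catch: Grey post with a black rubber top on the stand, centre 90 mm out from the edge along the stand's -y; its top, 36 by 10 mm, lies 8 mm lower than the deck: the tipped bar rests on it, about 0.09 rad nose down. Origin under its foot, 8 mm above the table.
- bar: White lacquered bar 260 mm long (y), 24 mm wide, 28 mm high, black end caps, 0.45 kg. Origin: middle of its underside. Its -y end goes out over the edge; it starts between the fences with 40 to 60 mm out. Its hidden balance point lies within 22 mm of the middle of its length and does not shift. A few newtons slide it; it must never feel more than 15 N.
- rear_end (a point): Middle of the bar's rear (+y) end face, 14 mm above its underside: the place to push. Friction of the pushing finger holds this end down, so past the balance point the bar tips only when the finger is taken away, within about half a second; this end then rises 8 to 15 mm. Exactly at balance it may hover half tipped: nudge it on by a millimetre or two.
- saddle: Hanger saddle, grey plastic, 12 g, standing on the table past the stand's open end. Upside-down U 20 mm long (y); slot 30 mm wide (x), 14 mm deep; legs and top plate 4 mm thick; on it a tab 24 (x) by 10 mm (y), 34 mm high, to grip. Origin: centre of the legs' underside; plate top 18 mm, tab top 52 mm above it. Its y axis goes along the bar, either way round.
- gel_bottle: White gel bottle, 56 mm across, 170 mm high, bystander. Origin under its base.
- probe: White ultrasound probe lying on the table, about 140 mm by 58 mm, 26 mm high, bystander. Origin under its middle.
- tub: Clear tub 130 mm by 180 mm, 75 mm high, with a dark blue gel block in it, bystander. Origin under its base.

How it is judged (in metres and radians):
On the way:
1. the bar has tipped by itself onto the catch, untouched, with the saddle not yet on it (angle between bar's own y axis and vertical between 1.44 and 1.52 rad and contact force between bar and catch above 0.005 N and contact force between anything else and saddle above 0.05 N and contact force between each of the arm, the fingers and bar below 0.05 N and contact force between saddle and bar below 0.01 N), for 0.2 s.
At the end, for the whole second after the job is handed in: The bar rests tipped 0.01 to 0.13 rad over the edge, with under 0.35 N on the catch (balance point at most 7 mm past the edge), within 6 mm of the fences' line; the saddle sits astride it, seated within 3 mm, its middle within 7 mm of the edge; both at rest (angle between bar's own y axis and vertical between 1.44 and 1.56 rad and contact force between bar and catch below 0.35 N and x of edge in the frame of bar between -0.006 and 0.006 m and z of saddle in the frame of bar between 0.011 and 0.017 m and angle between the z axis of saddle and the z axis of bar, either way round below 0.1 rad and y of edge in the frame of saddle between -0.007 and 0.007 m and linear speed of each of bar, saddle below 0.01 m/s); the robot touches nothing.
It fails at once if the bar is pushed or pressed with more than 15 N (contact force between any of the fingers, the arm and bar above 15 N).
It fails at once if the gel bottle, the probe or the tub is moved by more than 20 mm (distance of any of gel_bottle, probe, tub from where it was at the start of the episode above 0.02 m).
It also fails if it takes over 72 s, if anything falls off the work surface, if the arm or the gripper's body presses on something with over 40 N, if the wrist force passes 120 N, or if a joint passes its speed limit or range.

### The arm

A 7-joint arm with a two-finger parallel gripper is mounted at the origin on the work surface. World frame = base frame: x ahead of the robot, y to its left, z up, the work surface at z = 0. Lengths are in mm, angles in rad, forces in N, time in s.
With the tool pointing down it reaches from about 400 to 850 mm from the base axis. Payload 10.4 kg.
Tool frame: the origin (TCP) lies on the centre line of the jaws, within the pads' length; the fingertips stand 17 mm ahead of it and the grasp point (between the pads) lies 2 mm behind it (ctrl.tip_extent is the distance from the TCP to the fingertips, in mm); x points along the fingers, y is the direction in which the jaws open and shut, and the axes are right-handed (so a half turn about x gives the same grasp; the last joint's range is limited). The gripper opens to 85 mm and grips with 20 to 120 N. Pads are 22 mm wide; open, the fingers measure 114 mm over their backs; the gripper's body (76 mm by 85 mm) begins 54 mm behind the grasp point. The pads swing forward as they close: fully open they stand 13 mm farther back than shut.
Start: joints at [-1.165, 0.332, -0.065, 1.46, 0.022, 1.35, -0.088], TCP at [259.852, 568.442, 248.338] pointing down, gripper open.
Joint ranges: [-2.6, 2.6], [-0.5, 2.12], [-1.47, 1.34], [0.16, 2.42], [-1.27, 4.41], [0.06, 2.06], [-2.6, 2.6]. Speed limits (rad/s): [2.22, 2.22, 2.79, 2.79, 3.14, 3.14, 3.14].

### API

Orientations are given as [roll, pitch, yaw] about the fixed x, y, z axes, in that order (R = Rz(yaw) Ry(pitch) Rx(roll)).
In Python, from station import ctrl gives the robot as it stands. The module is installed in compiled form; this text tells all that it offers.
- The arm moves only by the tool step_arm, never from a script. Its argument "steps" is a list of rows, each an object with "travel": the shift along the tool's x, y, z in m, a list of three; "delta_rot": the turn, a rotation vector about the tool's x, y, z in rad, a list of three; "hand": the opening, from 0 (shut) to 1 (fully open). A call has 1 to 8 rows; each row shifts and turns the pose as measured when the row begins, along the tool's axes as they then stand; what a row does not reach is not made up. A row lasts 1/8 s, in which the tool goes at most 62.5 mm and 10.7 degrees, less where a joint would pass 70% of its speed; a pose out of reach is approached as far as the arm can. A call with a gripper value outside its range is refused whole. The fingers move at their own pace and stop on an object; "newtons" is the grip in N (left out, the last holds). Time passes only in rows, so rows that do not move let the fingers close. It gives the time, the measured TCP pose, the force and the opening at its end, in the units of the state.
- ctrl.get_state(): the state, without advancing time (a new reading comes with each control period).
- ctrl.camera(name): name is "scene" or "top" or "wrist"; returns (picture, depth): 384x512x3 uint8, blue, green, red; 384x512 float32, mm along the optical axis (not along the pixel's ray), 0 where there is no reading.
- ctrl.camera_model(name): a dict with "camera_matrix" (3x3 intrinsics, pixels), "cam_to_world" (4x4, takes a point from camera to world coordinates). Camera axes: x right, y up, looking along -z (the intrinsics and any distortion apply to the point x, -y, -z); pixel columns grow to the right and rows downward; lengths in mm; the calibration is good to about 2 mm. A picture is of the moment at which its call begins: read the wrist's pose just before it. camera_model takes no time and is no camera call; for the wrist camera it gives the pose at the moment of the call.
- ctrl.close_job(): hands the job in, once; it reports no verdict.
The state is a dict: "time": time; "joint_positions": joint angles; "qd": joint speeds; "effort": joint torques, N m; "eef_pos": TCP position; "tcp_rot": TCP orientation; "wrist_force": force on the tool from outside, world axes, zero at the start; "moment": the same for the moment, N m; "opening": opening from 0.0 (shut) to 1.0 (fully open).
Only numpy, scipy, OpenCV 4.12 (cv2) and the standard library are available. Lean on these libraries where they do the work, as an engineer would, in place of code of your own. Each camera call takes 0.05 s, during which the arm holds its last target.

## Working session

There is one attempt and no reset: what is moved stays moved. The work goes in short steps, Python scripts to look and compute and a tool call to move; the robot and the scene stay as the last step left them, time stands still between calls to the robot, and variables do not carry over. Pictures are saved under pics/ and viewed, and the job is handed in when it is done.

Besides the shell and the picture viewer there is one more tool, called after "Call:" as a command line: name --argument value ..., lists and objects as JSON in quotes. step_arm: Moves the arm, as the interface text tells. Its arguments: {"type":"object","properties":{"steps":{"type":"array"},"newtons":{"type":"number"}},"required":["steps"]}

```bash
mkdir -p pics; ls; python3 - <<'E'
from station import ctrl
import cv2,numpy as np
s=ctrl.get_state();print(s['time'],s['eef_pos'],s['tcp_rot'],s['opening'],ctrl.tip_extent)
for n in ['scene','top','wrist']:
    p,d=ctrl.camera(n);cv2.imwrite(f'pics/{n}0.png',p);np.save(f'{n}0.npy',d)
    m=ctrl.camera_model(n);print(n,m)
E
```

```text
pics
0.0 [259.72280389 568.09441978 247.50728836] [-1.49852592  1.56937846 -1.92725148] 0.9939529077144307 17.0
scene {'camera_matrix': array([[433.07188199,   0.        , 253.62485612],
       [  0.        , 433.07188199, 194.40747975],
       [  0.        ,   0.        ,   1.        ]]), 'cam_to_world': array([[-2.42963455e-01, -7.32276733e-01,  6.36191439e-01,
         1.23362295e+03],
       [ 9.70021774e-01, -1.86891366e-01,  1.55336329e-01,
         9.22924239e+01],
       [ 5.14950773e-03,  6.54860599e-01,  7.55732147e-01,
         8.05759611e+02],
       [ 0.00000000e+00,  0.00000000e+00,  0.00000000e+00,
         1.00000000e+00]])}
top {'camera_matrix': array([[441.64594898,   0.        , 254.03138479],
       [  0.        , 441.64594898, 183.7345328 ],
       [  0.        ,   0.        ,   1.        ]]), 'cam_to_world': array([[ 2.63893551e-02,  9.83108641e-01, -1.81110469e-01,
         3.97945678e+02],
       [-9.99630237e-01,  2.71404227e-02,  1.66962621e-03,
        -4.52927646e+01],
       [ 6.55683863e-03,  1.80999441e-01,  9.83461342e-01,
         1.24538222e+03],
       [ 0.00000000e+00,  0.00000000e+00,  0.00000000e+00,
         1.00000000e+00]])}
wrist {'camera_matrix': array([[294.28516223,   0.        , 258.047115  ],
       [  0.        , 294.28516223, 191.50932219],
       [  0.        ,   0.        ,   1.        ]]), 'cam_to_world': array([[ 4.16212431e-01, -8.59363664e-01, -2.97088043e-01,
         1.83462299e+02],
       [ 9.09265423e-01,  3.92686350e-01,  1.37963115e-01,
         6.03640125e+02],
       [-1.89806838e-03, -3.27553849e-01,  9.44830606e-01,
         3.73627444e+02],
       [ 0.00000000e+00,  0.00000000e+00,  0.00000000e+00,
         1.00000000e+00]])}
```

View pics/scene0.png

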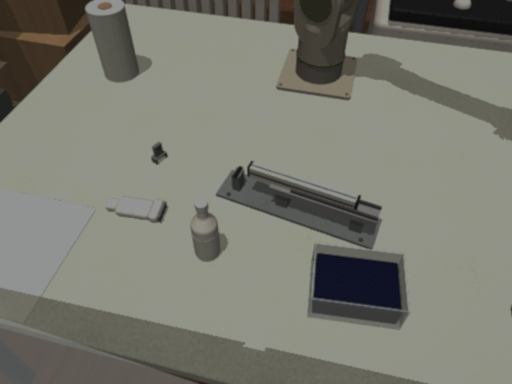

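View pics/top0.png

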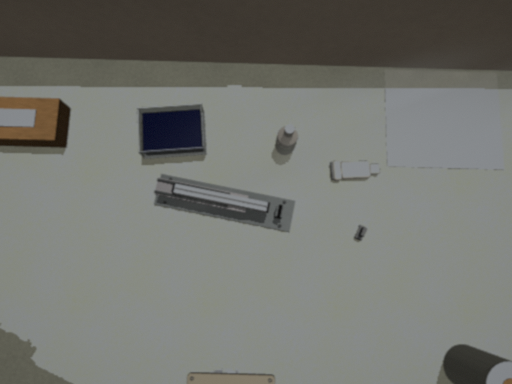

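View pics/wrist0.png

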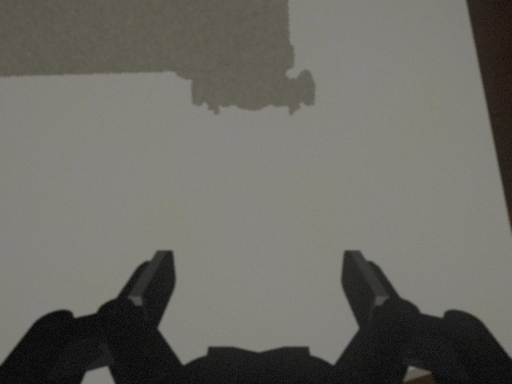

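The scene view shows the stand running from (230,185) to (375,215). In the top view the bar runs from (174,190) to (268,205), the catch is at (279,212), the saddle at (360,233), the tub at (172,130), the bottle at (287,140) and the probe at (355,170). The bar goes toward -y.

```bash
cat > h.py <<'E'
from station import ctrl
import cv2,numpy as np
def rays(n,pts,m=None):
    m=m or ctrl.camera_model(n);K=m['camera_matrix'];T=m['cam_to_world']
    p=np.asarray(pts,float).reshape(-1,2)
    r=np.c_[(p[:,0]-K[0,2])/K[0,0],-(p[:,1]-K[1,2])/K[1,1],-np.ones(len(p))]
    return T[:3,3],r@T[:3,:3].T
def onplane(n,pts,z,m=None):
    o,r=rays(n,pts,m); return o+r*((z-o[2])/r[:,2])[:,None]
def cloud(n,d,m=None):
    v,u=np.mgrid[:384,:512]
    o,r=rays(n,np.c_[u.ravel(),v.ravel()],m)
    P=(o+r*d.ravel()[:,None]).reshape(384,512,3); P[d==0]=np.nan; return P
E
python3 - <<'E'
from h import *
for n,(x0,y0,w,h) in {'top':(140,160,250,100),'scene':(140,130,260,140)}.items():
    p=cv2.imread(f'pics/{n}0.png');c=p[y0:y0+h,x0:x0+w]
    c=cv2.convertScaleAbs(c,alpha=1.5)
    cv2.imwrite(f'pics/{n}0c.png',cv2.resize(c,None,fx=3,fy=3,interpolation=cv2.INTER_CUBIC))
    P=cloud(n,np.load(f'{n}0.npy'))
    z=P[...,2]
    print(n,np.nanmedian(z[150:300,100:400]))
    cv2.imwrite(f'pics/{n}0z.png',cv2.resize(cv2.applyColorMap(np.nan_to_num(np.clip(z*2,0,255)).astype(np.uint8),cv2.COLORMAP_JET)[y0:y0+h,x0:x0+w],None,fx=3,fy=3,interpolation=cv2.INTER_NEAREST))
E
```

```text
top 0.3040094845468957
scene -0.810844873133874
```

View pics/top0c.png

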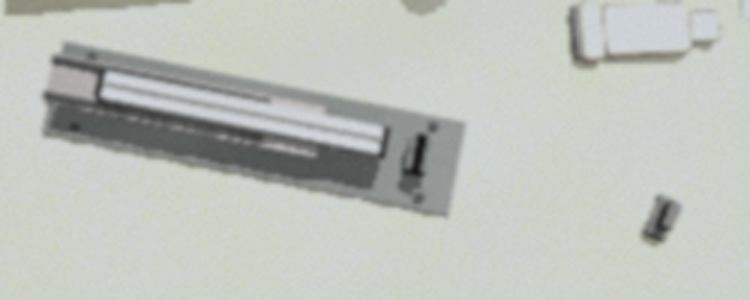

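View pics/scene0c.png

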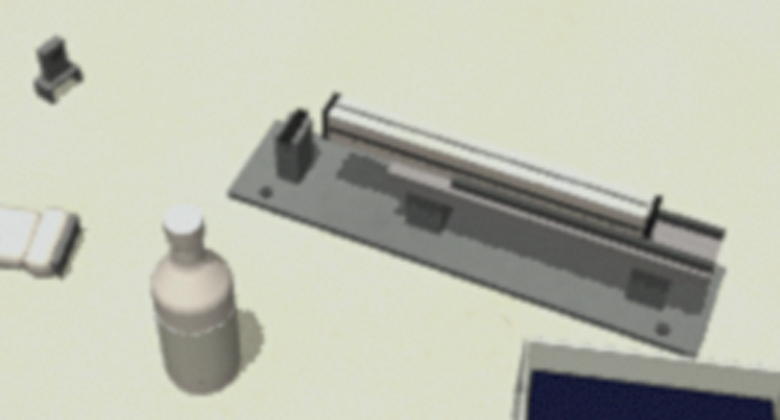

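View pics/top0z.png

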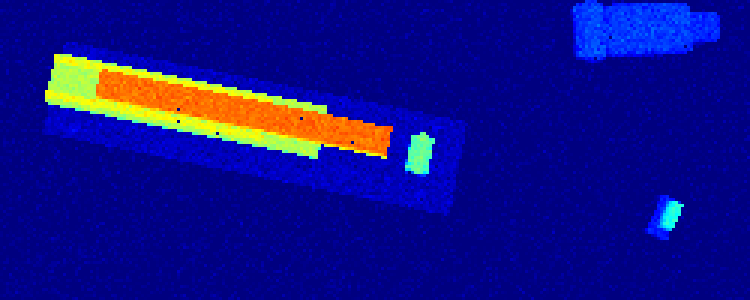

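The zoomed views are clear. The bar top is at about 98 mm, the deck ends at crop (322,~130), the catch is at (420,155), and the saddle is at (662,217) with its tab offset by parallax.

```bash
cat > meas.py <<'E'
from h import *
def measure(P,Q=None):
    z=P[...,2]
    def pts(lo,hi,box):
        x0,x1,y0,y1=box
        m=(z>lo)&(z<hi)&(P[...,0]>x0)&(P[...,0]<x1)&(P[...,1]>y0)&(P[...,1]<y1)
        return P[m]
    return pts
def rect(q):
    r=cv2.minAreaRect(q[:,:2].astype(np.float32)); b=cv2.boxPoints(r); return r,b
E
python3 - <<'E'
from meas import *
for n in ['top','scene']:
    P=cloud(n,np.load(f'{n}0.npy'))
    print(n)
    f=measure(P)
    big=(250,650,-350,260)
    for nm,lo,hi in [('bar',92,108),('deck+fence',64,84),('catch',57,68),('base',5,12)]:
        q=f(lo,hi,big)
        if len(q)<5: continue
        # keep main component only: print rect
        r,b=rect(q); print(nm,len(q),np.round(q.mean(0),1),'rect',np.round(r[0],1),np.round(r[1],1),round(r[2],1),'\n',np.round(b,1).tolist())
    for nm,lo,hi,box in [('sad all',10,60,(280,450,-330,-200)),('sad tab',30,60,(280,450,-330,-200))]:
        q=f(lo,hi,box)
        if len(q)>4:
            r,b=rect(q);print(nm,len(q),np.round(q.mean(0),1),np.round(q.max(0),1),np.round(r[0],1),np.round(r[1],1),round(r[2],1))
E
```

```text
top
bar 920 [571.9  39.   97.9] rect [572.2  39.7] [260.8  24.9] 80.0 
 [[537.2000122070312, -86.5], [561.7000122070312, -90.9000015258789], [607.0999755859375, 165.89999389648438], [582.5999755859375, 170.3000030517578]]
deck+fence 853 [580.5 106.9  73.3] rect [573.7  48.3] [341.2  46.7] 80.0 
 [[521.0999755859375, -115.69999694824219], [567.0999755859375, -123.80000305175781], [626.2000122070312, 212.3000030517578], [580.2000122070312, 220.39999389648438]]
catch 201 [564.5  26.6  63.5] rect [572.7  44.1] [348.4  46.5] 79.9 
 [[519.0999755859375, -123.19999694824219], [564.9000244140625, -131.39999389648438], [626.2000122070312, 211.5], [580.5, 219.6999969482422]]
base 2490 [534.7  -1.4   7.7] rect [450.4 -44.5] [398.6 609.1] 0.1 
 [[250.8000030517578, 259.8999938964844], [251.3000030517578, -349.20001220703125], [650.0, -348.79998779296875], [649.4000244140625, 260.29998779296875]]
scene
bar 1084 [574.   45.9  96.3] rect [572.2  41.2] [260.2  28.9] 79.9 
 [[535.2000122070312, -84.30000305175781], [563.5999755859375, -89.4000015258789], [609.2000122070312, 166.8000030517578], [580.7999877929688, 171.8000030517578]]
deck+fence 1394 [593.9  98.9  73. ] rect [579.3  65. ] [309.3  45.7] 80.6 
 [[531.5, -83.80000305175781], [576.5999755859375, -91.30000305175781], [627.0999755859375, 213.89999389648438], [582.0, 221.3000030517578]]
catch 553 [594.4  74.5  63.2] rect [576.8  45.6] [348.4  43.6] 79.5 
 [[523.7000122070312, -121.69999694824219], [566.5999755859375, -129.60000610351562], [629.9000244140625, 212.89999389648438], [587.0, 220.89999389648438]]
base 2751 [585.7  38.1   6.9] rect [581. -61.] [586.6 159.9] 85.6 
 [[478.6000061035156, -347.20001220703125], [638.0, -359.6000061035156], [683.5, 225.3000030517578], [524.0999755859375, 237.6999969482422]]
```

```bash
python3 - <<'E'
from meas import *
a=np.deg2rad(10.0); Y=np.array([np.sin(a),np.cos(a)]); X=np.array([np.cos(a),-np.sin(a)])
E0=np.array([559.7,-29.9])
for n in ['top','scene']:
    P=cloud(n,np.load(f'{n}0.npy'));z=P[...,2]
    S=np.stack([(P[...,:2]-E0)@X,(P[...,:2]-E0)@Y,z],-1)
    def g(nm,m):
        q=S[m]; print(n,nm,len(q),'min',np.round(np.percentile(q,2,0),1),'max',np.round(np.percentile(q,98,0),1),'mean',np.round(q.mean(0),1),np.round(q.min(0),1),np.round(q.max(0),1))
        return q
    xi=abs(S[...,0])<60
    g('bar',xi&(z>92)&(z<108)&(abs(S[...,1])<250))
    g('deck',xi&(z>66)&(z<74)&(S[...,1]>-60)&(S[...,1]<260))
    g('deckfront',xi&(z>66)&(z<74)&(S[...,1]>-30)&(S[...,1]<60))
    g('fence',xi&(z>76)&(z<80)&(S[...,1]>-30)&(S[...,1]<260))
    g('catch',xi&(z>58)&(z<66)&(S[...,1]>-115)&(S[...,1]<-70))
    g('base',(abs(S[...,0])<100)&(z>5)&(z<12)&(S[...,1]>-200)&(S[...,1]<60))
m=(z>0)
P=cloud('top',np.load('top0.npy'))
for n in ['top','scene']:
    P=cloud(n,np.load(f'{n}0.npy'));z=P[...,2]
    for lo,hi in [(12,24),(30,60),(46,60),(12,60)]:
        m=np.zeros(z.shape,bool)
        if n=='top': m[220:250,345:380]=1
        else: m[135:170,145:175]=1
        q=P[m&(z>lo)&(z<hi)]
        if len(q)>3:
            r,b=rect(q);print(n,'saddle',lo,len(q),np.round(q.mean(0),1),np.round(r[0],1),np.round(r[1],1),round(r[2],1),np.round(q.max(0),1))
# others
P=cloud('top',np.load('top0.npy'))
for nm,c in dict(tub=(150,215,110-10,160),bottle=(270,305,115,160),probe=(325,385,155,185)).items():
    q=P[c[2]:c[3],c[0]:c[1]].reshape(-1,3);q=q[q[:,2]>8];print(nm,np.round(np.nanmin(q,0)),np.round(np.nanmax(q,0)))
E
```

```text
top bar 920 min [-11.7 -54.9  93.5] max [ 11.9 196.  102.3] mean [ 0.  70.  97.9] [-12.3 -59.7  92.1] [ 12.7 201.1 104.7]
top deck 469 min [-22.7   1.9  66.6] max [ 23.1 247.4  73.6] mean [ -3.1 138.4  70.1] [-23.2 -57.   66. ] [ 23.6 250.   74. ]
top deckfront 137 min [-22.7   0.6  67. ] max [23.1 57.6 73.5] mean [-3.  26.8 70.2] [-22.9 -18.7  66.8] [23.6 59.5 73.9]
top fence 198 min [-19.3  31.3  76.1] max [ 19.5 247.3  79.9] mean [ -1.6 149.4  78. ] [-19.5 -21.5  76. ] [ 19.8 248.2  80. ]
top catch 67 min [-17.  -98.1  58.1] max [ 17.7 -80.   64.2] mean [  0.4 -89.   60.7] [-17.4 -99.1  58.1] [ 18.3 -79.8  65.4]
top base 1252 min [ -54.6 -129.4    5.1] max [53.9 54.6 11.5] mean [ -3.9 -49.1   8. ] [ -99.7 -199.7    5. ] [98.7 59.9 12. ]
scene bar 1084 min [-12.5 -52.9  92.6] max [ 12.6 198.2  99.1] mean [ 0.9 77.1 96.3] [-14.7 -57.8  92.1] [ 14.4 202.3 100.2]
scene deck 679 min [-14.8 -38.1  66.2] max [ 23.7 248.8  73.7] mean [ 11.2 139.2  69.4] [-16.7 -57.7  66. ] [ 25.1 250.8  74. ]
scene deckfront 158 min [  8.9 -26.9  66.3] max [23.3 58.1 73.5] mean [15.4 23.4 69.4] [  8.  -29
[... 619 characters left out ...]
 [ 496.3 -347.2   50.7] [ 496.1 -347.4] [ 9.9 22.8] 62.5 [ 507.4 -339.5   55.6]
top saddle 12 110 [ 495.1 -344.4   32.1] [ 496.2 -347.3] [20.1 38. ] 66.8 [ 515.5 -331.4   55.6]
scene saddle 12 73 [ 500.5 -344.4   16.5] [ 495.6 -347.7] [23.1 39.4] 70.5 [ 518.1 -330.4   23.8]
scene saddle 30 84 [ 497.9 -344.6   43.1] [ 496.1 -346.7] [14.4 25.3] 72.6 [ 509.8 -336.8   52.5]
scene saddle 46 37 [ 496.1 -345.8   49.1] [ 495.2 -345.9] [13.6 24.2] 77.2 [ 507.3 -337.9   52.5]
scene saddle 12 174 [ 499.3 -344.5   30.4] [ 495.6 -347.7] [23.1 39.4] 70.5 [ 518.1 -330.4   52.5]
tub [695.  92.   8.] [861. 253.  80.]
bottle [ 713. -161.    8.] [ 764. -106.  173.]
probe [ 642. -403.    8.] [ 699. -264.   32.]
```

Edge at about (560,-30), with the stand's +y axis 10° from world y. The bar's rear end is at stand y ≈ 200.5, and the saddle is at (496,-347) with its y axis near 67°. Next I plan the approach behind the bar.

```bash
cat > go.py <<'E'
from h import *
from scipy.spatial.transform import Rotation as Ro
A=np.deg2rad(10.0); Y=np.array([np.sin(A),np.cos(A)]); X=np.array([np.cos(A),-np.sin(A)])
E0=np.array([559.7,-29.9])
def cur():
    s=ctrl.get_state(); return s,Ro.from_euler('xyz',s['tcp_rot'])
def target(pos,jaw):   # jaw: 2D direction for tool y; picks the nearer sign
    s,R=cur(); best=None
    for sg in (1,-1):
        y=np.array([*(sg*np.asarray(jaw)),0]);y/=np.linalg.norm(y);x=np.array([0,0,-1.])
        T=Ro.from_matrix(np.c_[x,y,np.cross(x,y)]); dr=(R.inv()*T).as_rotvec()
        if best is None or np.linalg.norm(dr)<np.linalg.norm(best): best=dr
    d=R.inv().apply(np.asarray(pos)-s['eef_pos'])
    print('t',round(s['time'],2),'pos',np.round(s['eef_pos'],1),'travel_mm',np.round(d,1),'rot',np.round(best,3),'F',np.round(s['wrist_force'],1),'open',round(s['opening'],2),'q',np.round(s['joint_positions'],2))
    return d,best
def sp(x,y): return E0+x*X+y*Y
E
python3 - <<'E'
from go import *
s,R=cur();print(np.round(R.as_matrix(),2))
target([*sp(0,225),150],X); target([*sp(0,225),150],Y)
print(sp(0,225))
E
```

```text
[[-0.    0.42  0.91]
 [-0.    0.91 -0.42]
 [-1.   -0.    0.  ]]
t 0.15 pos [259.7 568.2 247.7] travel_mm [  97.9 -201.4  464.9] rot [1.317e+00 1.000e-03 1.000e-03] F [ 1.   0.6 -0.7] open 1.0 q [-1.16  0.33 -0.06  1.46  0.02  1.35 -0.09]
t 0.15 pos [259.7 568.2 247.7] travel_mm [  97.9 -201.4  464.9] rot [-0.254 -0.     0.001] F [ 1.   0.6 -0.7] open 1.0 q [-1.16  0.33 -0.06  1.46  0.02  1.35 -0.09]
[598.77083998 191.68174443]
```

Call:
step_arm --steps '[{"travel":[0.006,-0.024,0.055],"delta_rot":[0.165,0,0],"hand":0},{"travel":[0.006,-0.0145,0.058],"delta_rot":[0.165,0,0],"hand":0},{"travel":[0.006,-0.005,0.06],"delta_rot":[0.165,0,0],"hand":0},{"travel":[0.006,0.005,0.06],"delta_rot":[0.165,0,0],"hand":0},{"travel":[0.006,0.015,0.058],"delta_rot":[0.165,0,0],"hand":0},{"travel":[0.006,0.024,0.055],"delta_rot":[0.165,0,0],"hand":0},{"travel":[0.006,0.033,0.05],"delta_rot":[0.165,0,0],"hand":0},{"travel":[0.006,0.041,0.044],"delta_rot":[0.165,0,0],"hand":0}]'

```text
time: 1.15
eef_pos: [580.1, 200.2, 196.3]
tcp_rot: [-1.465, 1.568, 3.039]
wrist_force: [0.8, 0.8, 0.4]
opening: -0.001
```

```bash
python3 -c "
from go import *
target([*sp(0,225),130],X)"
```

```text
t 1.15 pos [580.1 200.2 196.3] travel_mm [66.2 20.2  4.4] rot [-0.034  0.     0.003] F [0.8 0.8 0.4] open -0.0 q [-0.69  0.35  0.36  1.58 -0.13  1.24 -0.52]
```

Call:
step_arm --steps '[{"travel":[0.03,0.01,0.002],"delta_rot":[-0.034,0,0.003],"hand":0},{"travel":[0.036,0.01,0.002],"delta_rot":[0,0,0],"hand":0},{"travel":[0.02,0.0,0.0],"delta_rot":[0,0,0],"hand":0}]'

```text
time: 1.52
eef_pos: [603.3, 185.0, 108.5]
tcp_rot: [1.109, 1.567, -0.648]
wrist_force: [-0.0, -1.1, 0.3]
opening: -0.003
```

```bash
python3 - <<'E'
from go import *
target([*sp(0,215),98],X)
p,d=ctrl.camera('scene');cv2.imwrite('pics/s1.png',p)
cv2.imwrite('pics/s1c.png',cv2.resize(p[110:290,180:440],None,fx=3,fy=3))
q,e=ctrl.camera('wrist');cv2.imwrite('pics/w1.png',q)
E
```

```text
t 1.52 pos [603.3 185.  108.5] travel_mm [10.5 -5.6  4.3] rot [-0.011  0.002 -0.004] F [-0.  -1.1  0.3] open -0.0 q [-0.64  0.46  0.35  1.62 -0.17  1.08 -0.43]
```

View pics/s1c.png

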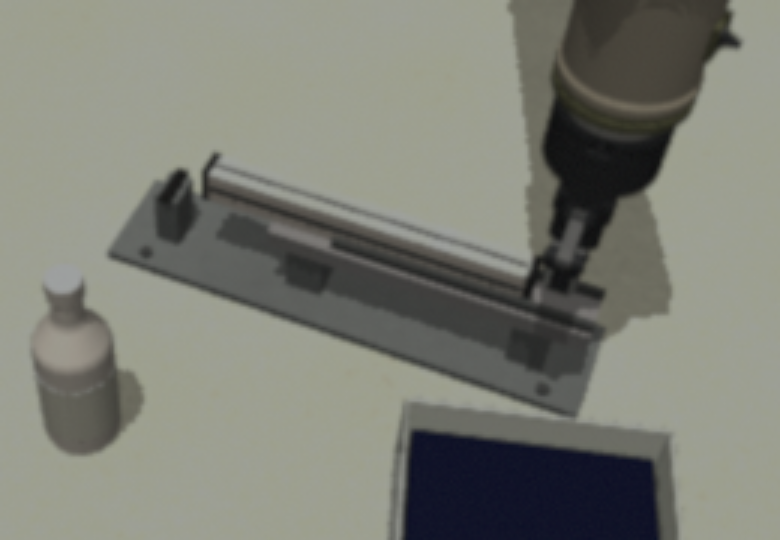

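View pics/w1.png

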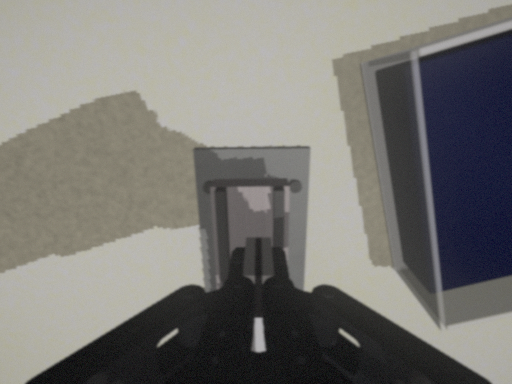

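The scene crop shows the closed fingers just behind the bar's rear cap at (535,270), clear of the tub and not touching. Next I centre and go down to pushing height.

Call:
step_arm --steps '[{"travel":[0.005,-0.0056,0],"delta_rot":[-0.011,0.002,-0.004],"hand":0},{"travel":[0.006,0,0],"delta_rot":[0,0,0],"hand":0},{"travel":[0,0,0],"delta_rot":[0,0,0],"hand":0}]'

```text
time: 2.0
eef_pos: [596.5, 187.8, 98.5]
tcp_rot: [-2.324, 1.569, 2.217]
wrist_force: [0.5, 0.7, -0.0]
opening: -0.001
```

```bash
python3 - <<'E'
from go import *
target([*sp(0,211.5),98],X)
p,d=ctrl.camera('scene')
cv2.imwrite('pics/s2c.png',cv2.resize(p[170:230,320:400],None,fx=8,fy=8,interpolation=cv2.INTER_CUBIC))
E
```

```text
t 2.0 pos [596.5 187.8  98.5] travel_mm [0.4 1.5 9.3] rot [ 0.003 -0.001  0.001] F [ 0.5  0.7 -0. ] open -0.0 q [-0.64  0.47  0.34  1.64 -0.17  1.06 -0.42]
```

View pics/s2c.png

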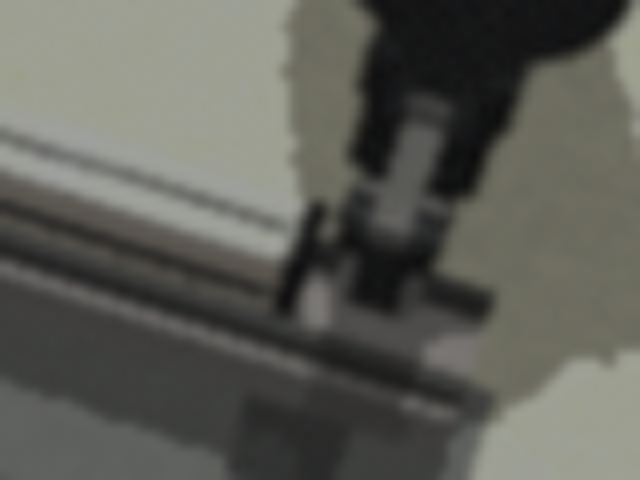

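The crop shows the fingertip at (390,280), above the fences, with a gap of a few mm to the black cap at (300,260). Now the gentle push.

Call:
step_arm --steps '[{"travel":[0,0.0015,0.003],"delta_rot":[0,0,0],"hand":0},{"travel":[0,0,0.003],"delta_rot":[0,0,0],"hand":0},{"travel":[0,0,0.003],"delta_rot":[0,0,0],"hand":0},{"travel":[0,0,0.003],"delta_rot":[0,0,0],"hand":0},{"travel":[0,0,0.003],"delta_rot":[0,0,0],"hand":0},{"travel":[0,0,0.003],"delta_rot":[0,0,0],"hand":0}]'

```text
time: 2.8
eef_pos: [595.5, 170.0, 99.8]
tcp_rot: [2.99, 1.567, 1.248]
wrist_force: [0.8, 1.6, -1.1]
opening: 0.0
```

```bash
cat > bar.py <<'E'
from go import *
def bar(tag=None):
    p,d=ctrl.camera('top');P=cloud('top',d);z=P[...,2]
    S=np.stack([(P[...,:2]-E0)@X,(P[...,:2]-E0)@Y,z],-1)
    g=cv2.cvtColor(p,cv2.COLOR_BGR2GRAY)
    m=(abs(S[...,0])<12)&(z>84)&(z<104)&(S[...,1]>-190)&(S[...,1]<70)
    q=S[m]; c=np.polyfit(q[:,1],q[:,2],1)
    print('bar front y',np.round(np.sort(q[:,1])[:12].mean(),1),'min',round(q[:,1].min(),1),'slope',round(c[0],4),'z@-90',round(np.polyval(c,-90),1),'z@0',round(np.polyval(c,0),1),'n',len(q))
    if tag: cv2.imwrite(f'pics/{tag}.png',cv2.resize(p[150:250,140:320],None,fx=4,fy=4))
E
python3 - <<'E'
from bar import *
target([*sp(0,211.5),98],X)
bar('t3')
E
```

```text
t 2.8 pos [595.5 170.   99.8] travel_mm [ 1.8 -0.6 -8.4] rot [ 0.004 -0.004 -0.001] F [ 0.8  1.6 -1.1] open 0.0 q [-0.62  0.45  0.35  1.66 -0.17  1.06 -0.39]
bar front y -67.6 min -69.0 slope 0.0009 z@-90 97.5 z@0 97.6 n 495
```

View pics/t3.png

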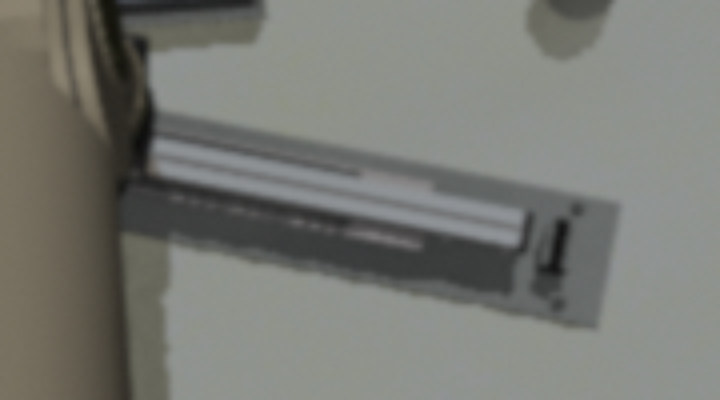

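The bar has moved about 9 mm, with its front now at -69, and it is straight and level. It needs about 35 mm more before probing starts.

Call:
step_arm --steps '[{"travel":[0.0005,0,0.003],"delta_rot":[0,0,0],"hand":0},{"travel":[0.0005,0,0.003],"delta_rot":[0,0,0],"hand":0},{"travel":[0.0005,0,0.003],"delta_rot":[0,0,0],"hand":0},{"travel":[0.0002,0,0.003],"delta_rot":[0,0,0],"hand":0},{"travel":[0,0,0.003],"delta_rot":[0,0,0],"hand":0},{"travel":[0,0,0.003],"delta_rot":[0,0,0],"hand":0},{"travel":[0,0,0.003],"delta_rot":[0,0,0],"hand":0},{"travel":[0,0,0.003],"delta_rot":[0,0,0],"hand":0}]'

```text
time: 3.85
eef_pos: [592.2, 146.0, 99.3]
tcp_rot: [2.696, 1.564, 0.955]
wrist_force: [0.2, 3.6, 1.8]
opening: -0.002
```

Call:
step_arm --steps '[{"travel":[0,0,0.003],"delta_rot":[0,0,0],"hand":0},{"travel":[0,0,0.003],"delta_rot":[0,0,0],"hand":0},{"travel":[0,0,0.003],"delta_rot":[0,0,0],"hand":0}]'

```text
time: 4.22
eef_pos: [590.6, 136.6, 99.3]
tcp_rot: [2.698, 1.564, 0.957]
wrist_force: [0.8, 4.3, 3.5]
opening: -0.001
```

```bash
python3 - <<'E'
from bar import *
target([*sp(0,163.6),98],X)
bar()
E
```

```text
t 4.22 pos [590.6 136.6  99.3] travel_mm [ 1.3 -1.6  5.7] rot [ 0.004 -0.006 -0.003] F [0.8 4.3 3.5] open -0.0 q [-0.59  0.42  0.36  1.7  -0.17  1.04 -0.34]
bar front y -101.3 min -102.9 slope 0.0037 z@-90 96.9 z@0 97.2 n 619
```

Call:
step_arm --steps '[{"travel":[0,-0.001,-0.006],"delta_rot":[0,0,0],"hand":0},{"travel":[0,0,0],"delta_rot":[0,0,0],"hand":0},{"travel":[0,0,0],"delta_rot":[0,0,0],"hand":0},{"travel":[0,0,0],"delta_rot":[0,0,0],"hand":0},{"travel":[0,0,0],"delta_rot":[0,0,0],"hand":0}]'

```text
time: 4.9
eef_pos: [589.5, 139.9, 97.8]
tcp_rot: [2.929, 1.569, 1.186]
wrist_force: [0.3, -0.4, 0.5]
opening: -0.001
```

```bash
python3 - <<'E'
from bar import *
target([*sp(0,166.6),98],X)
bar()
E
```

```text
t 4.9 pos [589.5 139.9  97.8] travel_mm [-0.2  0.1  5.8] rot [ 0.002 -0.002 -0.   ] F [ 0.3 -0.4  0.5] open -0.0 q [-0.59  0.43  0.36  1.7  -0.17  1.04 -0.35]
bar front y -101.9 min -103.2 slope 0.0006 z@-90 97.1 z@0 97.2 n 615
```

Not tipped yet. From here I probe in steps of about 3 mm: push, back off, wait, look.

Call:
step_arm --steps '[{"travel":[0,0,0.003],"delta_rot":[0,0,0],"hand":0},{"travel":[0,0,0.003],"delta_rot":[0,0,0],"hand":0},{"travel":[0,0,0.0015],"delta_rot":[0,0,0],"hand":0},{"travel":[0,0,-0.006],"delta_rot":[0,0,0],"hand":0},{"travel":[0,0,0],"delta_rot":[0,0,0],"hand":0},{"travel":[0,0,0],"delta_rot":[0,0,0],"hand":0},{"travel":[0,0,0],"delta_rot":[0,0,0],"hand":0},{"travel":[0,0,0],"delta_rot":[0,0,0],"hand":0}]'

```text
time: 5.95
eef_pos: [589.3, 138.4, 97.9]
tcp_rot: [2.903, 1.569, 1.16]
wrist_force: [-0.6, 0.3, 0.2]
opening: 0.002
```

```bash
cat > chk.py <<'E'
from bar import *
target([*sp(0,160),98],X)
bar()
E
python3 chk.py
```

```text
t 5.95 pos [589.3 138.4  97.9] travel_mm [-0.1  0.1 10.9] rot [ 0.002 -0.002 -0.001] F [-0.6  0.3  0.2] open 0.0 q [-0.59  0.43  0.36  1.7  -0.17  1.04 -0.35]
bar front y -104.9 min -106.3 slope 0.0015 z@-90 97.2 z@0 97.3 n 630
```

Call:
step_arm --steps '[{"travel":[0,0,0.003],"delta_rot":[0,0,0],"hand":0},{"travel":[0,0,0.003],"delta_rot":[0,0,0],"hand":0},{"travel":[0,0,0.003],"delta_rot":[0,0,0],"hand":0},{"travel":[0,0,-0.006],"delta_rot":[0,0,0],"hand":0},{"travel":[0,0,0],"delta_rot":[0,0,0],"hand":0},{"travel":[0,0,0],"delta_rot":[0,0,0],"hand":0},{"travel":[0,0,0],"delta_rot":[0,0,0],"hand":0},{"travel":[0,0,0],"delta_rot":[0,0,0],"hand":0}]'

```text
time: 7.0
eef_pos: [588.7, 135.3, 97.9]
tcp_rot: [2.897, 1.568, 1.154]
wrist_force: [-0.6, 0.3, -0.3]
opening: 0.003
```

```bash
python3 chk.py
```

```text
t 7.0 pos [588.7 135.3  97.9] travel_mm [-0.1  0.1  7.8] rot [ 0.002 -0.002 -0.001] F [-0.6  0.3 -0.3] open 0.0 q [-0.59  0.42  0.36  1.71 -0.17  1.04 -0.35]
bar front y -108.4 min -110.0 slope -0.0016 z@-90 97.3 z@0 97.2 n 635
```

Call:
step_arm --steps '[{"travel":[0,0,0.003],"delta_rot":[0,0,0],"hand":0},{"travel":[0,0,0.003],"delta_rot":[0,0,0],"hand":0},{"travel":[0,0,0.003],"delta_rot":[0,0,0],"hand":0},{"travel":[0,0,-0.006],"delta_rot":[0,0,0],"hand":0},{"travel":[0,0,0],"delta_rot":[0,0,0],"hand":0},{"travel":[0,0,0],"delta_rot":[0,0,0],"hand":0},{"travel":[0,0,0],"delta_rot":[0,0,0],"hand":0},{"travel":[0,0,0],"delta_rot":[0,0,0],"hand":0}]'

```text
time: 8.05
eef_pos: [588.2, 132.2, 97.9]
tcp_rot: [2.882, 1.568, 1.139]
wrist_force: [-0.3, 0.5, 0.6]
opening: -0.0
```

```bash
python3 chk.py
```

```text
t 8.05 pos [588.2 132.2  97.9] travel_mm [-0.1  0.1  4.5] rot [ 0.002 -0.002 -0.001] F [-0.3  0.5  0.6] open -0.0 q [-0.58  0.42  0.36  1.71 -0.17  1.04 -0.34]
bar front y -112.1 min -113.7 slope 0.0008 z@-90 97.2 z@0 97.3 n 643
```

Call:
step_arm --steps '[{"travel":[0,0,0],"delta_rot":[0,0,0],"hand":0}]'

```text
time: 8.22
eef_pos: [588.2, 132.1, 97.9]
tcp_rot: [2.88, 1.568, 1.137]
wrist_force: [-0.4, 0.2, -0.7]
opening: 0.0
```

Call:
step_arm --steps '[{"travel":[0,0,0.003],"delta_rot":[0,0,0],"hand":0},{"travel":[0,0,0.003],"delta_rot":[0,0,0],"hand":0},{"travel":[0,0,0.003],"delta_rot":[0,0,0],"hand":0},{"travel":[0,0,-0.006],"delta_rot":[0,0,0],"hand":0},{"travel":[0,0,0],"delta_rot":[0,0,0],"hand":0},{"travel":[0,0,0],"delta_rot":[0,0,0],"hand":0},{"travel":[0,0,0],"delta_rot":[0,0,0],"hand":0},{"travel":[0,0,0],"delta_rot":[0,0,0],"hand":0}]'

```text
time: 9.22
eef_pos: [587.6, 129.0, 97.9]
tcp_rot: [2.878, 1.568, 1.135]
wrist_force: [-0.5, -0.0, -0.4]
opening: -0.003
```

```bash
python3 chk.py
```

```text
t 9.22 pos [587.6 129.   97.9] travel_mm [-0.1  0.1  1.3] rot [ 0.002 -0.002 -0.001] F [-0.5 -0.  -0.4] open -0.0 q [-0.58  0.42  0.36  1.71 -0.17  1.04 -0.34]
bar front y -115.2 min -116.8 slope 0.0007 z@-90 97.2 z@0 97.3 n 655
```

Call:
step_arm --steps '[{"travel":[0,0,0.003],"delta_rot":[0,0,0],"hand":0},{"travel":[0,0,0.003],"delta_rot":[0,0,0],"hand":0},{"travel":[0,0,0.003],"delta_rot":[0,0,0],"hand":0},{"travel":[0,0,-0.006],"delta_rot":[0,0,0],"hand":0},{"travel":[0,0,0],"delta_rot":[0,0,0],"hand":0},{"travel":[0,0,0],"delta_rot":[0,0,0],"hand":0},{"travel":[0,0,0],"delta_rot":[0,0,0],"hand":0},{"travel":[0,0,0],"delta_rot":[0,0,0],"hand":0}]'

```text
time: 10.28
eef_pos: [587.1, 125.8, 97.9]
tcp_rot: [2.87, 1.569, 1.127]
wrist_force: [-0.3, -0.5, 0.3]
opening: 0.004
```

```bash
sed -i 's/sp(0,160)/sp(0,140)/' chk.py; python3 chk.py
```

```text
t 10.28 pos [587.1 125.8  97.9] travel_mm [-0.2  0.  18.1] rot [ 0.002 -0.002 -0.001] F [-0.3 -0.5  0.3] open 0.0 q [-0.58  0.42  0.36  1.72 -0.17  1.04 -0.33]
bar front y -118.2 min -119.7 slope 0.0011 z@-90 97.1 z@0 97.2 n 661
```

Call:
step_arm --steps '[{"travel":[0,0,0.003],"delta_rot":[0,0,0],"hand":0},{"travel":[0,0,0.003],"delta_rot":[0,0,0],"hand":0},{"travel":[0,0,0.003],"delta_rot":[0,0,0],"hand":0},{"travel":[0,0,-0.006],"delta_rot":[0,0,0],"hand":0},{"travel":[0,0,0],"delta_rot":[0,0,0],"hand":0},{"travel":[0,0,0],"delta_rot":[0,0,0],"hand":0},{"travel":[0,0,0],"delta_rot":[0,0,0],"hand":0},{"travel":[0,0,0],"delta_rot":[0,0,0],"hand":0}]'

```text
time: 11.32
eef_pos: [586.6, 122.7, 97.9]
tcp_rot: [2.843, 1.568, 1.1]
wrist_force: [-0.6, 0.4, 0.3]
opening: 0.0
```

```bash
 python3 chk.py
```

```text
t 11.32 pos [586.6 122.7  97.9] travel_mm [-0.1 -0.  14.9] rot [ 0.002 -0.002 -0.001] F [-0.6  0.4  0.3] open 0.0 q [-0.57  0.41  0.36  1.72 -0.17  1.04 -0.33]
bar front y -123.3 min -125.0 slope 0.0752 z@-90 90.2 z@0 97.0 n 620
```

Slope is now 0.075: it is tipping. I back off further and check that it has settled.

Call:
step_arm --steps '[{"travel":[0,0,-0.006],"delta_rot":[0,0,0],"hand":0},{"travel":[0,0,-0.006],"delta_rot":[0,0,0],"hand":0},{"travel":[0,0,0],"delta_rot":[0,0,0],"hand":0},{"travel":[0,0,0],"delta_rot":[0,0,0],"hand":0},{"travel":[0,0,0],"delta_rot":[0,0,0],"hand":0}]'

```text
time: 12.0
eef_pos: [588.7, 135.7, 97.9]
tcp_rot: [2.919, 1.568, 1.176]
wrist_force: [0.1, -0.3, 0.3]
opening: -0.005
```

```bash
 python3 chk.py; python3 - <<'E'
from bar import *
p,d=ctrl.camera('scene'); cv2.imwrite('pics/s5.png',cv2.resize(p[140:230,215:395],None,fx=4,fy=4,interpolation=cv2.INTER_CUBIC))
P=cloud('scene',d);z=P[...,2]
S=np.stack([(P[...,:2]-E0)@X,(P[...,:2]-E0)@Y,z],-1)
m=(abs(S[...,0])<9)&(z>80)&(z<120)&(S[...,1]>-190)&(S[...,1]<110);q=S[m]
for a in range(-120,110,20):
    k=q[(q[:,1]>a)&(q[:,1]<a+20)]; print(a+10,np.round(np.percentile(k[:,2],70),1) if len(k) else None,len(k))
E
```

```text
t 12.0 pos [588.7 135.7  97.9] travel_mm [-0.2  0.1 28.1] rot [ 0.003 -0.002 -0.001] F [ 0.1 -0.3  0.3] open -0.0 q [-0.59  0.42  0.36  1.7  -0.17  1.04 -0.35]
bar front y -123.2 min -124.8 slope 0.0714 z@-90 90.5 z@0 97.0 n 621
-110 88.2 45
-90 89.5 47
-70 90.7 45
-50 92.8 46
-30 94.5 48
-10 96.4 50
10 97.8 47
30 99.6 50
50 101.5 52
70 102.7 52
90 104.6 57
110 105.5 27
```

View pics/s5.png

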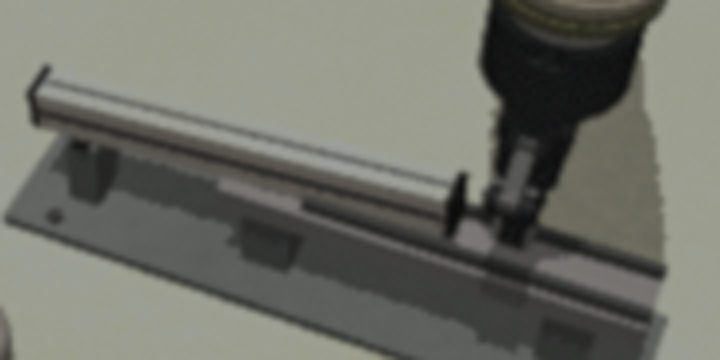

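The bar is tipped: its top falls from 105.5 mm at the rear to 88 mm at the nose, steady over three looks. The front is at (40,95), resting over the catch at (90,170), and the finger is clear at (510,220). Next I lift and go to the saddle.

Call:
step_arm --steps '[{"travel":[-0.05,0,-0.01],"delta_rot":[0,0,0],"hand":0},{"travel":[-0.06,0,0],"delta_rot":[0,0,0],"hand":0}]'

```text
time: 12.35
eef_pos: [587.8, 144.6, 205.6]
tcp_rot: [-1.199, 1.563, -2.942]
wrist_force: [0.7, 0.9, -1.0]
opening: 0.002
```

Call:
step_arm --steps '[{"travel":[0,-0.001,0.06],"delta_rot":[0.18,0,0],"hand":0.3},{"travel":[0,0.01,0.059],"delta_rot":[0.18,0,0],"hand":0.5},{"travel":[0,0.02,0.0565],"delta_rot":[0.18,0,0],"hand":0.5},{"travel":[0,0.03,0.052],"delta_rot":[0.18,0,0],"hand":0.5},{"travel":[0,0.039,0.046],"delta_rot":[0.18,0,0],"hand":0.5},{"travel":[0,0.046,0.038],"delta_rot":[0.18,0,0],"hand":0.5},{"travel":[0,0.0525,0.029],"delta_rot":[0.18,0,0],"hand":0.5},{"travel":[0,0.057,0.019],"delta_rot":[0.18,0,0],"hand":0.5}]'

```text
time: 13.35
eef_pos: [491.4, -333.7, 211.5]
tcp_rot: [-2.493, 1.563, 0.572]
wrist_force: [1.0, 1.0, -0.6]
opening: 0.504
```

```bash
python3 - <<'E'
from go import *
b=np.deg2rad(67)
target([496,-347,120],[np.cos(b),np.sin(b)])
m=ctrl.camera_model('wrist');p,d=ctrl.camera('wrist');cv2.imwrite('pics/w6.png',p)
P=cloud('wrist',d,m);z=P[...,2]
for lo,hi in [(12,24),(30,60),(12,60)]:
    M=(z>lo)&(z<hi)&(abs(P[...,0]-496)<35)&(abs(P[...,1]+347)<35);q=P[M]
    if len(q)>4:
        r,bx=rect(q);print('saddle',lo,len(q),np.round(r[0],1),np.round(r[1],1),round(r[2],1),np.round(q.max(0),1))
from bar import bar; bar()
E
```

```text
t 13.35 pos [ 491.4 -333.7  211.5] travel_mm [91.4 13.4 -5. ] rot [ 0.324 -0.005  0.006] F [ 1.   1.  -0.6] open 0.5 q [-0.14  0.36  0.83  1.64 -0.28  1.27 -0.9 ]Traceback (most recent call last):
  File "<stdin>", line 9, in <module>
NameError: name 'rect' is not defined
```

View pics/w6.png

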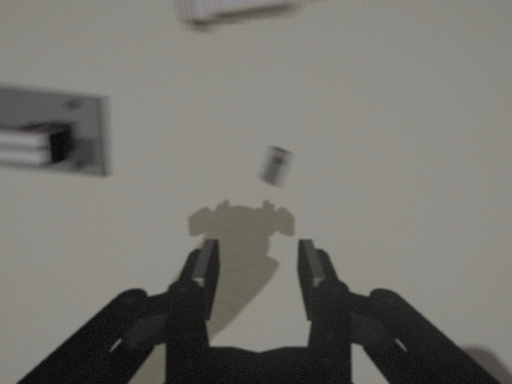

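The wrist view shows the saddle at (276,165), tilted relative to the jaws. I turn 0.32 rad and come down some of the way.

Call:
step_arm --steps '[{"travel":[0.035,0.006,-0.002],"delta_rot":[0.17,0,0],"hand":0.5},{"travel":[0.035,0.006,-0.002],"delta_rot":[0.154,0,0],"hand":0.5},{"travel":[0.01,0,0],"delta_rot":[0,0,0],"hand":0.5},{"travel":[0,0,0],"delta_rot":[0,0,0],"hand":0.5}]'

```text
time: 13.9
eef_pos: [488.0, -358.8, 131.4]
tcp_rot: [-3.087, 1.563, -0.368]
wrist_force: [0.2, -0.5, 0.7]
opening: 0.498
```

```bash
cat > sad.py <<'E'
from meas import *
from go import *
def look(tag):
    m=ctrl.camera_model('wrist');p,d=ctrl.camera('wrist');cv2.imwrite(f'pics/{tag}.png',p)
    P=cloud('wrist',d,m);z=P[...,2]
    for lo,hi in [(12,24),(30,60),(46,58),(12,60)]:
        M=(z>lo)&(z<hi)&(abs(P[...,0]-496)<35)&(abs(P[...,1]+347)<35);q=P[M]
        if len(q)>4:
            r,bx=rect(q);print('saddle',lo,len(q),np.round(r[0],1),np.round(r[1],1),round(r[2],1),np.round(np.median(q,0),1))
b=np.deg2rad(67)
target([496,-347,120],[np.cos(b),np.sin(b)])
E
python3 -c "
from sad import *
look('w7')"
```

```text
t 13.9 pos [ 488.  -358.8  131.4] travel_mm [ 11.5 -14.   -2.4] rot [-0.022 -0.007  0.   ] F [ 0.2 -0.5  0.7] open 0.5 q [-0.1   0.49  0.85  1.7  -0.4   1.13 -1.13]
saddle 12 548 [ 496.5 -347.6] [20.1 38.4] 67.0 [ 505.6 -352.2   18.3]
saddle 30 552 [ 496.4 -347.5] [10.2 24.8] 67.0 [ 499.5 -348.8   52.1]
saddle 46 446 [ 496.5 -347.6] [10.2 24.6] 67.0 [ 497.5 -348.1   52.3]
saddle 12 1136 [ 496.5 -347.6] [20.1 38.4] 67.0 [ 501.9 -350.3   27.4]
```

View pics/w7.png

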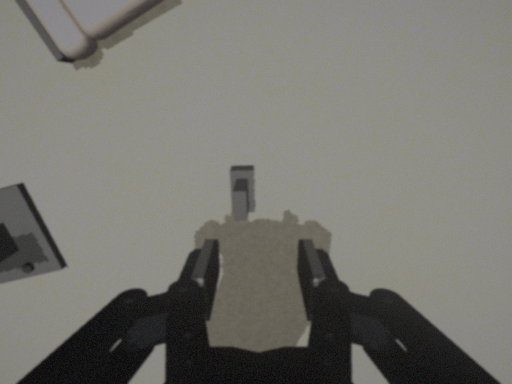

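The saddle measures precisely: centre (496.5,-347.5), yaw 67°, plate top 18.3 mm, tab top 52.2 mm, which match the given sizes. In the image it is at (242,192).

Call:
step_arm --steps '[{"travel":[0,-0.014,-0.003],"delta_rot":[-0.022,-0.007,0],"hand":0.5},{"travel":[0.01,0,0],"delta_rot":[0,0,0],"hand":0.5},{"travel":[0,0,0],"delta_rot":[0,0,0],"hand":0.5}]'

```text
time: 14.32
eef_pos: [499.3, -345.7, 123.9]
tcp_rot: [-2.785, 1.566, -0.038]
wrist_force: [-0.5, 0.1, -0.0]
opening: 0.502
```

```bash
python3 -c "
from go import *
b=np.deg2rad(67)
target([496.5,-347.5,43],[np.cos(b),np.sin(b)])"
```

```text
t 14.32 pos [ 499.3 -345.7  123.9] travel_mm [80.9  2.9  2.2] rot [ 0.007 -0.005  0.002] F [-0.5  0.1 -0. ] open 0.5 q [-0.11  0.5   0.84  1.7  -0.41  1.12 -1.12]
```

Call:
step_arm --steps '[{"travel":[0.02,0.003,0.002],"delta_rot":[0.007,-0.005,0.002],"hand":0.5},{"travel":[0.02,0,0],"delta_rot":[0,0,0],"hand":0.5},{"travel":[0.02,0,0],"delta_rot":[0,0,0],"hand":0.5},{"travel":[0.015,0,0],"delta_rot":[0,0,0],"hand":0.5},{"travel":[0.0,0,0],"delta_rot":[0,0,0],"hand":0.5}]'

```text
time: 14.95
eef_pos: [495.0, -347.6, 42.5]
tcp_rot: [0.178, 1.568, 2.917]
wrist_force: [0.6, 0.1, -0.0]
opening: 0.5
```

```bash
python3 -c "
from go import *
b=np.deg2rad(67)
target([496.5,-347.5,43],[np.cos(b),np.sin(b)])"
```

```text
t 14.95 pos [ 495.  -347.6   42.5] travel_mm [-0.5 -0.7 -1.3] rot [-0.001  0.003 -0.001] F [ 0.6  0.1 -0. ] open 0.5 q [-0.05  0.6   0.77  1.75 -0.49  0.99 -1.07]
```

Call:
step_arm --newtons 25 --steps '[{"travel":[0,-0.0007,-0.0013],"delta_rot":[0,0,0],"hand":0.5},{"travel":[0,0,0],"delta_rot":[0,0,0],"hand":0.3},{"travel":[0,0,0],"delta_rot":[0,0,0],"hand":0},{"travel":[0,0,0],"delta_rot":[0,0,0],"hand":0},{"travel":[0,0,0],"delta_rot":[0,0,0],"hand":0},{"travel":[0,0,0],"delta_rot":[0,0,0],"hand":0}]'

```text
time: 15.7
eef_pos: [497.8, -348.3, 44.6]
tcp_rot: [1.951, 1.57, -1.592]
wrist_force: [0.6, -0.0, 0.4]
opening: 0.111
```

```bash
python3 -c "
from go import *
b=np.deg2rad(67)
target([496.5,-347.5,43],[np.cos(b),np.sin(b)])"
```

```text
t 15.7 pos [ 497.8 -348.3   44.6] travel_mm [ 1.6 -0.2  1.5] rot [-0.001 -0.    -0.001] F [ 0.6 -0.   0.4] open 0.11 q [-0.06  0.6   0.77  1.74 -0.49  1.   -1.07]
```

The grip closed at about 9.4 mm on the 10 mm tab. Next I lift and check how the saddle hangs.

Call:
step_arm --steps '[{"travel":[-0.02,0,0],"delta_rot":[0,0,0],"hand":0},{"travel":[-0.05,0,0],"delta_rot":[0,0,0],"hand":0},{"travel":[-0.05,0,0],"delta_rot":[0,0,0],"hand":0},{"travel":[-0.025,0,0],"delta_rot":[0,0,0],"hand":0},{"travel":[0,0,0],"delta_rot":[0,0,0],"hand":0}]'

```text
time: 16.32
eef_pos: [497.3, -349.2, 199.4]
tcp_rot: [2.744, 1.568, -0.801]
wrist_force: [-0.5, 0.5, -0.5]
opening: 0.113
```

```bash
cat > place.py <<'E'
from go import *
t=0.083
Y3=np.array([*Y,0]);Z3=np.array([0,0,1.])
b=-np.sin(t)*Y3+np.cos(t)*Z3
def aim(h,lat=0.0,dy=0.0,up=44.6,t_=t):
    # h: extra vertical height; lat: saddle offset along stand X relative to TCP; dy likewise along bar
    y=-Y3*np.cos(t_)-Z3*np.sin(t_); x=Y3*np.sin(t_)-Z3*np.cos(t_); R1=Ro.from_matrix(np.c_[x,y,np.cross(x,y)])
    pos=np.array([*E0,70])+(14+up)*b-lat*np.array([*X,0])-dy*Y3+np.array([0,0,h])
    s,R=cur(); d=R.inv().apply(pos-s['eef_pos']); rv=(R.inv()*R1).as_rotvec()
    print('t',round(s['time'],2),'pos',np.round(s['eef_pos'],1),'goal',np.round(pos,1),'travel_mm',np.round(d,1),'rot',np.round(rv,3),'F',np.round(s['wrist_force'],1),'open',round(s['opening'],3),'q7',np.round(s['joint_positions'],2)[-1])
E
python3 - <<'E'
from place import *
from meas import rect
aim(60)
s,R=cur()
for n in ['top','scene']:
    p,d=ctrl.camera(n);cv2.imwrite(f'pics/{n}8.png',p)
    P=cloud(n,d);L=R.inv().apply((P-s['eef_pos']).reshape(-1,3)).reshape(P.shape)  # tool frame
    M=(L[...,0]>15)&(L[...,0]<50)&(abs(L[...,1])<40)&(abs(L[...,2])<40); q=L[M]; v,u=np.nonzero(M)
    print(n,len(q), u.mean() if len(u) else 0, v.mean() if len(v) else 0)
    if len(q): print(np.round(np.percentile(q,[2,50,98],axis=0),1))
    if len(u):
        cv2.imwrite(f'pics/{n}8c.png',cv2.resize(p[int(v.mean())-40:int(v.mean())+40,max(0,int(u.mean())-50):int(u.mean())+50],None,fx=7,fy=7,interpolation=cv2.INTER_CUBIC))
E
ls pics
```

```text
t 16.32 pos [ 497.3 -349.2  199.4] goal [558.9 -34.7 188.4] travel_mm [  10.4 -313.4   67.1] rot [-0.229 -0.012 -0.084] F [-0.5  0.5 -0.5] open 0.113 q7 -1.17
top 26 372.38461538461536 231.15384615384616
[[ 15.8 -10.5   6.5]
 [ 28.1  -6.3  14.5]
 [ 40.6  -2.4  20.2]]
scene 149 146.79194630872485 108.89261744966443
[[ 15.6 -11.7 -16.7]
 [ 30.2  -5.7  -7.7]
 [ 46.1   8.2  21.8]]
s1.png
s1c.png
s2c.png
s5.png
scene0.png
scene0c.png
scene0z.png
scene8.png
scene8c.png
t3.png
top0.png
top0c.png
top0z.png
top8.png
top8c.png
w1.png
w6.png
w7.png
wrist0.png
```

View pics/scene8c.png

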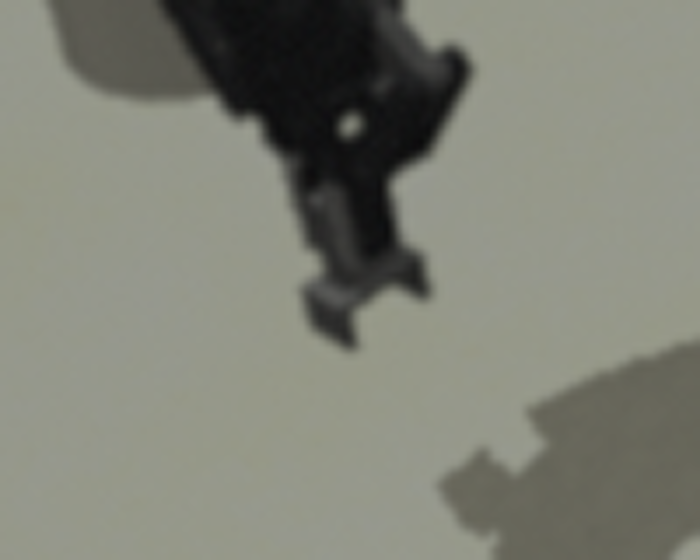

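```bash
python3 - <<'E'
from place import *
s,R=cur()
p,d=ctrl.camera('scene')
P=cloud('scene',d);L=R.inv().apply((P-s['eef_pos']).reshape(-1,3)).reshape(P.shape)
M=(L[...,0]>15)&(L[...,0]<50)&(abs(L[...,1])<40)&(abs(L[...,2])<40)
for a in range(16,50,3):
    q=L[M&(L[...,0]>=a)&(L[...,0]<a+3)]
    if len(q): print(a,len(q),np.round(q[:,1].min(),1),np.round(q[:,1].max(),1),np.round(q[:,2].min(),1),np.round(q[:,2].max(),1))
E
```

```text
16 6 -12.9 6.9 -9.6 9.0
19 7 -10.7 3.7 -9.3 5.8
22 8 -8.8 5.5 -9.5 5.6
25 22 -11.7 6.2 -16.8 20.0
28 41 -12.0 11.3 -18.0 20.8
31 14 -11.1 1.2 -17.6 19.9
34 7 -11.6 7.7 -17.2 17.5
37 9 -11.6 9.3 -16.4 18.8
40 11 -9.9 5.8 -16.2 23.8
43 11 -11.1 10.9 -16.3 20.8
```

The scene crop shows the saddle hanging straight in the jaws at (365,310), with the legs down. It sits about 1.5 mm off TCP along tool z and 45 mm below it, as the grasp predicted. Now I carry it to the edge.

Call:
step_arm --steps '[{"travel":[0,-0.05,0.011],"delta_rot":[0,0,0],"hand":0},{"travel":[0,-0.052,0.011],"delta_rot":[0,0,0],"hand":0},{"travel":[0,-0.052,0.011],"delta_rot":[0,0,0],"hand":0},{"travel":[0,-0.052,0.011],"delta_rot":[0,0,0],"hand":0},{"travel":[0,-0.052,0.011],"delta_rot":[0,0,0],"hand":0},{"travel":[0,-0.045,0.011],"delta_rot":[0,0,0],"hand":0},{"travel":[0,0,0],"delta_rot":[-0.115,-0.006,-0.042],"hand":0},{"travel":[0,0,0],"delta_rot":[-0.115,-0.006,-0.042],"hand":0}]'

```text
time: 17.48
eef_pos: [551.0, -31.1, 185.5]
tcp_rot: [-1.323, 1.487, 1.651]
wrist_force: [0.4, -0.0, -0.6]
opening: 0.111
```

```bash
python3 -c "
from place import *
aim(40,lat=-1.5)"
```

```text
t 17.48 pos [551.  -31.1 185.5] goal [560.3 -34.9 168.4] travel_mm [ 16.7   3.6 -10.2] rot [ 0.006  0.021 -0.002] F [ 0.4 -0.  -0.6] open 0.111 q7 -1.51
```

Call:
step_arm --steps '[{"travel":[0.008,0.0036,-0.0102],"delta_rot":[0.006,0.021,-0.002],"hand":0},{"travel":[0.0085,0,0],"delta_rot":[0,0,0],"hand":0},{"travel":[0,0,0],"delta_rot":[0,0,0],"hand":0}]'

```text
time: 17.85
eef_pos: [559.8, -35.9, 164.9]
tcp_rot: [-1.536, 1.491, 1.425]
wrist_force: [0.7, 0.1, 0.1]
opening: 0.108
```

```bash
python3 - <<'E'
from place import *
aim(40,lat=-1.5)
for n in ['wrist','top','scene']:
    m=ctrl.camera_model(n);p,d=ctrl.camera(n);cv2.imwrite(f'pics/{n}9.png',p)
    P=cloud(n,d,m);z=P[...,2]
    S=np.stack([(P[...,:2]-E0)@X,(P[...,:2]-E0)@Y,z],-1)
    dev=z-(98+0.083*S[...,1])
    for lo,hi in [(-115,-80),(-80,-50),(-50,-25),(30,50),(50,80),(80,115)]:
        q=S[(abs(dev)<4)&(S[...,1]>lo)&(S[...,1]<hi)&(abs(S[...,0])<25)]
        if len(q)>8: print(n,lo,len(q),'x',np.round(q[:,0].min(),1),np.round(q[:,0].max(),1),'ztop',np.round(np.median(q[:,2]),1),np.round(q[:,1].mean(),1))
    sad=S[(abs(S[...,0])<30)&(abs(S[...,1])<20)&(z>112)&(z<146)]
    if len(sad)>8: print(n,'saddle',len(sad),np.round(np.percentile(sad,[3,50,97],axis=0),1).tolist())
E
```

```text
t 17.85 pos [559.8 -35.9 164.9] goal [560.3 -34.9 168.4] travel_mm [-3.4 -1.3 -0.4] rot [-0.006  0.002 -0.003] F [0.7 0.1 0.1] open 0.108 q7 -1.49
wrist -115 1614 x -10.2 14.5 ztop 90.2 -97.5
wrist -80 1380 x -10.5 14.4 ztop 92.9 -65.0
wrist -50 1165 x -10.5 14.4 ztop 95.1 -37.5
wrist 30 931 x -10.8 14.7 ztop 101.6 40.1
wrist 50 1399 x -10.5 14.5 ztop 103.5 65.0
wrist 80 1614 x -10.3 14.6 ztop 106.2 97.5
wrist saddle 1049 [[7.3, -13.3, 123.3], [16.8, -3.7, 138.8], [19.3, 5.7, 143.9]]
top -115 46 x -10.4 13.9 ztop 88.6 -108.5
top 50 76 x -10.4 13.5 ztop 103.6 67.9
top 80 115 x -10.2 13.5 ztop 106.0 97.6
scene -115 106 x -12.7 14.7 ztop 88.2 -98.1
scene -80 98 x -11.7 14.9 ztop 91.1 -64.9
scene -50 82 x -10.3 16.2 ztop 93.1 -37.0
scene 30 75 x -12.1 14.6 ztop 99.8 40.1
scene 50 112 x -13.5 14.2 ztop 101.5 65.3
scene 80 132 x -12.5 14.7 ztop 104.6 97.9
scene saddle 122 [[-16.9, -12.1, 120.3], [14.9, 0.8, 136.1], [19.5, 7.5, 143.8]]
```

View pics/wrist9.png

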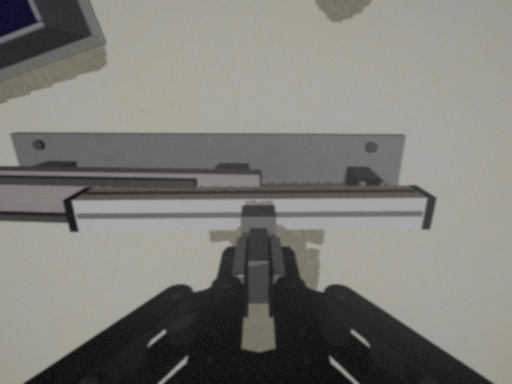

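View pics/scene9.png

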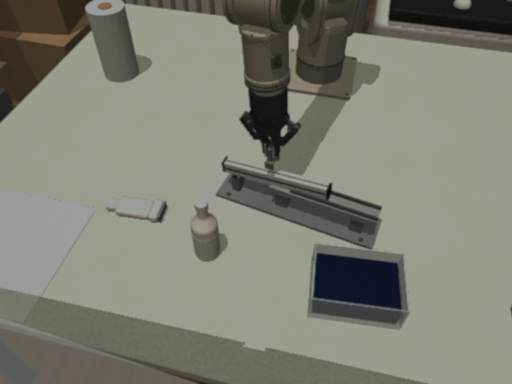

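The wrist view shows the saddle above the bar at (258,215), level with the deck's front edge at (261,178). The bar sits about 1.8 mm to +x. I re-measure the deck edge in this view.

```bash
python3 - <<'E'
from place import *
m=ctrl.camera_model('wrist');p,d=ctrl.camera('wrist')
P=cloud('wrist',d,m);z=P[...,2]
S=np.stack([(P[...,:2]-E0)@X,(P[...,:2]-E0)@Y,z],-1)
M=(abs(z-70)<3)&(S[...,0]>14)&(S[...,0]<26)&(S[...,1]>-30)&(S[...,1]<40)
q=S[M]
for a in range(14,26,2):
    k=q[(q[:,0]>=a)&(q[:,0]<a+2)]
    if len(k): print(a,len(k),np.round(np.sort(k[:,1])[:3],1),round(np.median(k[:,2]),1))
k=S[(abs(z-62)<4)&(S[...,1]<-70)&(S[...,1]>-110)&(abs(S[...,0])<25)]
if len(k): print('catch',len(k),np.round(k.min(0),1),np.round(k.max(0),1))
aim(20,lat=-1.5-1.5)
E
```

```text
14 133 [-29.4 -26.9 -26.2] 70.3
16 119 [0.6 0.7 1.3] 70.2
18 117 [0.7 0.8 1.3] 70.4
20 119 [0.6 0.7 1.2] 70.2
22 148 [0.7 0.7 0.8] 69.9
catch 206 [  12.3 -109.7   58. ] [ 18.9 -72.9  66. ]
t 18.05 pos [560.6 -35.9 166.5] goal [561.8 -35.2 148.4] travel_mm [18.1  0.6 -1.1] rot [-0.005  0.    -0.002] F [-0.1 -1.  -1. ] open 0.11 q7 -1.49
```

Call:
step_arm --steps '[{"travel":[0.009,0.001,-0.001],"delta_rot":[-0.005,0,-0.002],"hand":0},{"travel":[0.009,0,0],"delta_rot":[0,0,0],"hand":0},{"travel":[0,0,0],"delta_rot":[0,0,0],"hand":0}]'

```text
time: 18.42
eef_pos: [561.8, -35.3, 147.3]
tcp_rot: [-1.574, 1.487, 1.394]
wrist_force: [-0.3, -0.1, -0.4]
opening: 0.111
```

```bash
python3 - <<'E'
from place import *
aim(0,lat=-3.1,dy=-0.5)
for n in ['wrist','scene']:
    m=ctrl.camera_model(n);p,d=ctrl.camera(n);cv2.imwrite(f'pics/{n}10.png',p)
    P=cloud(n,d,m);z=P[...,2]
    S=np.stack([(P[...,:2]-E0)@X,(P[...,:2]-E0)@Y,z],-1)
    sad=S[(abs(S[...,0])<30)&(abs(S[...,1])<20)&(z>103.5)&(z<125)]
    if len(sad)>8: print(n,'saddle',len(sad),np.round(np.percentile(sad,[1,50,99],axis=0),1).tolist())
E
```

```text
t 18.43 pos [561.8 -35.3 147.3] goal [562.  -34.7 128.4] travel_mm [18.9  1.  -0.1] rot [ 0.001 -0.     0.001] F [-0.3 -0.1 -0.4] open 0.111 q7 -1.47
wrist saddle 995 [[8.7, -12.7, 104.7], [19.1, -2.5, 121.2], [21.4, 7.5, 124.3]]
scene saddle 105 [[-15.6, -11.4, 103.8], [17.6, 1.4, 118.9], [21.7, 8.5, 124.7]]
```

Call:
step_arm --steps '[{"travel":[0.006,0.001,0],"delta_rot":[0,0,0],"hand":0},{"travel":[0.006,0,0],"delta_rot":[0,0,0],"hand":0},{"travel":[0.004,0,0],"delta_rot":[0,0,0],"hand":0},{"travel":[0,0,0],"delta_rot":[0,0,0],"hand":0}]'

```text
time: 19.02
eef_pos: [562.3, -35.1, 131.1]
tcp_rot: [-1.59, 1.487, 1.378]
wrist_force: [0.1, -0.2, 0.2]
opening: 0.114
```

```bash
python3 - <<'E'
from place import *
aim(0,lat=-3.1,dy=-0.5)
p,d=ctrl.camera('scene');cv2.imwrite('pics/s11.png',cv2.resize(p[130:210,215:335],None,fx=6,fy=6,interpolation=cv2.INTER_CUBIC))
E
```

```text
t 19.02 pos [562.3 -35.1 131.1] goal [562.  -34.7 128.4] travel_mm [ 2.7 -0.1  0.4] rot [ 0.001 -0.002  0.001] F [ 0.1 -0.2  0.2] open 0.114 q7 -1.45
```

View pics/s11.png

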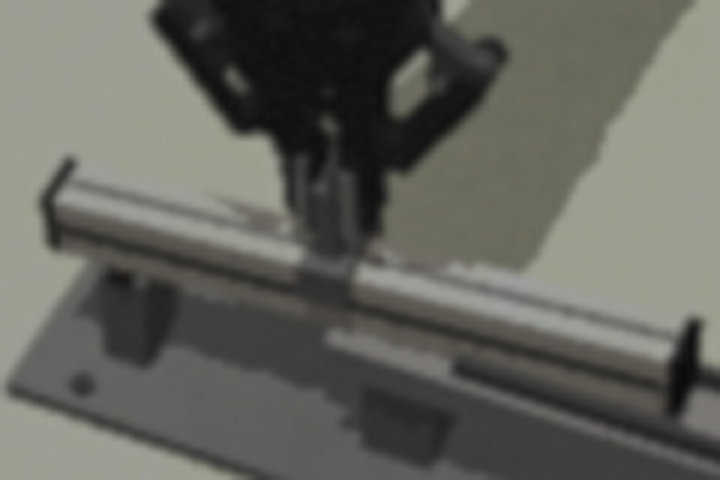

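The saddle straddles the bar at (330,275), over the deck edge at (330,335), with no force. I lower it 2 mm more, then release gently.

Call:
step_arm --steps '[{"travel":[0.001,0,0],"delta_rot":[0,0,0],"hand":0},{"travel":[0.001,0,0],"delta_rot":[0,0,0],"hand":0},{"travel":[0,0,0],"delta_rot":[0,0,0],"hand":0}]'

```text
time: 19.45
eef_pos: [562.7, -35.0, 129.5]
tcp_rot: [-1.599, 1.487, 1.368]
wrist_force: [0.6, 0.4, -0.7]
opening: 0.108
```

Call:
step_arm --steps '[{"travel":[0,0,0],"delta_rot":[0,0,0],"hand":0.13},{"travel":[0,0,0],"delta_rot":[0,0,0],"hand":0.16},{"travel":[0,0,0],"delta_rot":[0,0,0],"hand":0.2},{"travel":[0,0,0],"delta_rot":[0,0,0],"hand":0.25},{"travel":[0,0,0],"delta_rot":[0,0,0],"hand":0.3}]'

```text
time: 20.08
eef_pos: [562.8, -35.0, 129.7]
tcp_rot: [-1.604, 1.486, 1.363]
wrist_force: [0.1, -0.5, -0.9]
opening: 0.295
```

```bash
python3 - <<'E'
from place import *
aim(0,lat=-3.1,dy=-0.5)
p,d=ctrl.camera('scene');cv2.imwrite('pics/s12.png',cv2.resize(p[130:210,215:335],None,fx=6,fy=6,interpolation=cv2.INTER_CUBIC))
E
```

```text
t 20.07 pos [562.8 -35.  129.7] goal [562.  -34.7 128.4] travel_mm [1.3 0.  0.9] rot [ 0.001 -0.003  0.001] F [ 0.1 -0.5 -0.9] open 0.295 q7 -1.45
```

View pics/s12.png

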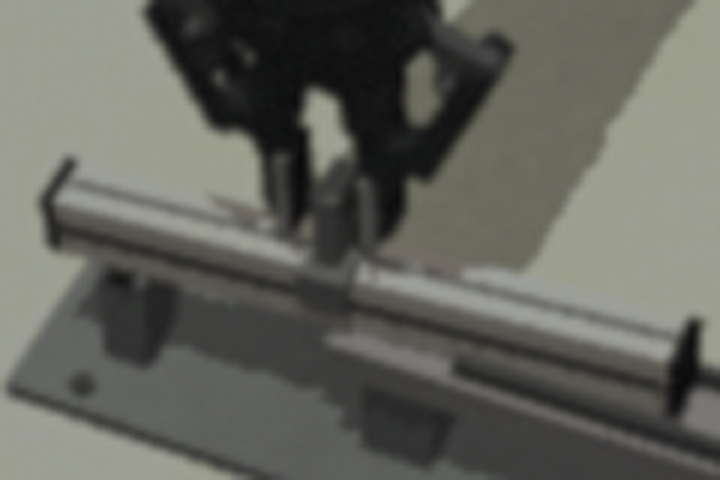

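Released: the jaws are open around the tab at (330,210) and the saddle is seated on the bar. I retreat straight up.

Call:
step_arm --steps '[{"travel":[-0.02,0,0],"delta_rot":[0,0,0],"hand":0.3},{"travel":[-0.03,0,0],"delta_rot":[0,0,0],"hand":0.3},{"travel":[-0.04,0,0],"delta_rot":[0,0,0],"hand":0.3},{"travel":[-0.03,0,0.04],"delta_rot":[0,0,0],"hand":0.3},{"travel":[0,0,0.03],"delta_rot":[0,0,0],"hand":0.3},{"travel":[0,0,0],"delta_rot":[0,0,0],"hand":0.3}]'

```text
time: 20.88
eef_pos: [491.0, -35.2, 259.4]
tcp_rot: [-1.653, 1.486, 1.311]
wrist_force: [-0.1, 0.6, 0.5]
opening: 0.301
```

```bash
python3 - <<'E'
from place import *
for n in ['wrist','top','scene']:
    m=ctrl.camera_model(n);p,d=ctrl.camera(n);cv2.imwrite(f'pics/{n}13.png',p)
    P=cloud(n,d,m);z=P[...,2]
    S=np.stack([(P[...,:2]-E0)@X,(P[...,:2]-E0)@Y,z],-1)
    dev=z-(98+0.083*S[...,1])
    q=S[(abs(dev)<3.2)&(abs(S[...,0]-2)<9)&(abs(S[...,1])<110)&(abs(S[...,1])>20)]
    if len(q)>8:
        c=np.polyfit(q[:,1],q[:,2],1);print(n,'slope',np.round(c,3))
        dd=z-np.polyval(c,S[...,1])
        for nm,lo,hi in [('plate',2.5,6.5),('tab',28,42)]:
            k=S[(dd>lo)&(dd<hi)&(abs(S[...,0])<28)&(abs(S[...,1])<30)]
            if len(k)>4: print(nm,len(k),'dz',np.round(np.median(dd[(dd>lo)&(dd<hi)&(abs(S[...,0])<28)&(abs(S[...,1])<30)]),1),np.round(k.min(0),1),np.round(k.max(0),1))
        k=S[(abs(dd)<3)&(S[...,1]>-190)&(S[...,1]<150)&(abs(S[...,0]-2)<9)];print('bar y',k[:,1].min(),k[:,1].max())
    if n=='scene':cv2.imwrite('pics/s13.png',cv2.resize(p[130:230,200:350],None,fx=5,fy=5,interpolation=cv2.INTER_CUBIC))
E
```

```text
wrist slope [8.2000e-02 9.8272e+01]
plate 518 dz 4.0 [-16.2 -12.3 100. ] [ 21.7   6.8 104.7]
tab 359 dz 38.0 [ -8.8 -10.  134.1] [ 14.3  -0.7 138. ]
bar y -124.97684963687738 135.92497569215908
top slope [7.300e-02 9.881e+01]
bar y 43.77102309897802 134.8715520557619
scene slope [8.4000e-02 9.6478e+01]
plate 57 dz 3.7 [-17.5 -26.   97.2] [ 22.1  26.4 103.6]
tab 62 dz 36.5 [-10.5  -9.3 124.8] [ 15.5   1.6 136.6]
bar y -123.95783282311676 136.56629061601805
```

View pics/s13.png

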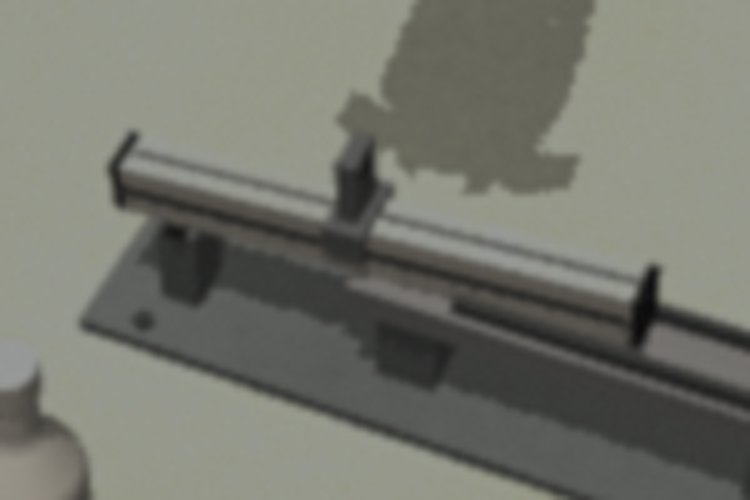

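View pics/wrist13.png

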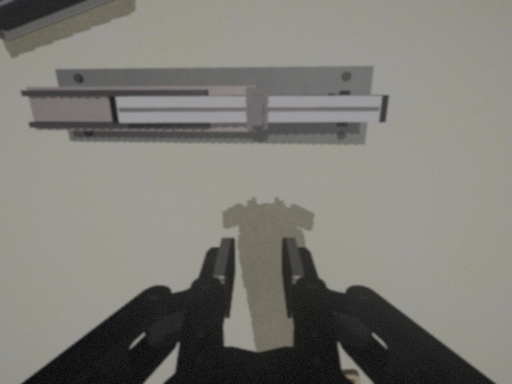

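The saddle is seated: its plate is 4.0 mm above the bar top and its tab 38 mm above, matching the given sizes. Its middle is within 1 mm of the edge after allowing for tilt. The bar is still tipped at 0.082 rad, so I hand in.

```bash
python3 -c "
from h import *
P0=cloud('top',np.load('top0.npy'))
p,d=ctrl.camera('top');P=cloud('top',d)
for nm,c in dict(bottle=(270,305,115,160),probe=(325,385,155,185)).items():
    for A in (P0,P):
        q=A[c[2]:c[3],c[0]:c[1]].reshape(-1,3);q=q[q[:,2]>8];print(nm,np.round(np.nanmean(q,0)))
print(ctrl.get_state()['time']);ctrl.close_job()"
```

```text
bottle [ 730. -131.  106.]
bottle [ 730. -131.  106.]
probe [ 672. -326.   22.]
probe [ 672. -326.   22.]
21.075
the job is handed in; nothing more can be done
```

The bar is tipped onto the catch, the saddle is set astride it above the open edge, and the job was handed in at 21 s; it reported no verdict.

I pushed the bar endwise with closed fingers in steps of about 3 mm. After each step I backed off and checked, until the bar tipped by itself. The final step was about 3 mm, so the balance point should be no more than about 3–4 mm past the edge.

Last checks:
- **Bar:** it rests steady, tipped 0.082 rad in the wrist view. The scene camera gave 0.084; the top camera, partly hidden by the arm, gave 0.073. It sits about 2 mm to one side of the fences' line, within the 6 mm allowed.
- **Saddle:** its plate stands 4.0 mm above the bar top, so it is fully seated. Its middle is within about 1 mm of the edge once the tilt is allowed for.
- **Forces:** the highest wrist force shown while pushing was about 6 N. I read it only at the end of each move, so shorter peaks would not show.
- **Bystanders:** the gel bottle and the probe measure exactly where they started. I did not re-measure the tub, but the arm never touched it.
- **Robot:** clear of everything at hand-in.

The catch force cannot be measured directly. I judged it from the size of the last push.

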